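# Lock the coupon carrier onto the earth dock

### The job

Pick up the coupon carrier by its upright rib, lower its keyhole over the headed stud on the sloping earth dock so that it lies flat with the copper tongue pointing down the slope, and let go of it. Then push it down the slope until it is fully home: the stud at the end of the narrow slot and the tongue in through the sprung flap. Leave the bar, hammer, tin and pliers where they are.

Things in the scene. Friction and masses are not known exactly. Their poses are not given: they have to be found in the camera images.
- carrier: coupon carrier: loose aluminium plate 150 x 90 x 6 mm, about 0.35 kg, flat on the table at first. Origin: centre of its underside; x along, y across, z up. A copper tongue 30 mm wide, 6 mm thick, in the plate's plane, sticks out at the -x end, from x = -75 to its tip at x = -105. Two dark steel coupons are fixed on it (x 40 to 70, top at z = 12).
- rib (a point): top centre of the carrier's handle: an upright aluminium rib across the plate near its centre of mass, carrier x = 9 to 21 mm (12 mm thick), y = -30 to 30, top 51 mm above the underside. Pinch it by its two broad faces (which look along carrier x).
- keyhole (a point): centre of the keyhole's round hole, on the plate's top face (carrier x = -45, y = 0, z = 6 mm). The hole is 26 mm across; a slot 13 mm wide runs from it towards the rib (+x) and ends at carrier x = -8 mm. Axes as the carrier's.
- dock_face: sloping face of the fixed dark steel earth dock: plate 248 x 130 mm tilted 12 degrees. Origin on the face at the foot of the stud, 58 mm above the table; x points up the slope (away from the robot), y level, z square off the face. Face spans x = -118 to 130. A carrier let go on it stays by friction; 1 to 5 N pushes it down. Home: carrier origin at x = 13 mm (neck at slot end), axes parallel.
- stud_head (a point): centre of the top of the dock's headed stud, 14 mm off the face, axes as the face's. Head 20 mm across, 6 mm thick, its underside 8 mm off the face; neck 10 mm across. With the stud in the round hole the carrier's origin is at face x = 45, y = 0, z = 0 mm, the axes parallel; home is 32 mm further down the slope.
- box_mouth (a point): foot of the mouth of the grey contact box at the low end of the face (face x = -68 mm). The box is 56 mm wide, 44 mm tall, from face x = -69 to -115; its mouth, 44 mm wide and facing uphill, takes the carrier's tongue. With the stud in the round hole the tongue's tip is 8 mm short of it.
- flap (a joint): sheet flap shutting the box's mouth, 42 mm wide, 33 mm tall, hinged at its top 34 mm off the face. 0 shut, grows (rad) as it is pushed inwards, down the slope; a weak spring (under 1 N) shuts it. The tongue holds it at about 0.6 when home.
- bar: bystander: flat dark steel bar, 200 x 30 x 12 mm, origin under its centre, long axis x
- hammer: bystander: hammer lying on the table beside the work, about 300 mm long, origin under it, handle along its -x
- tin: bystander: upright tin, 66 mm across, 75 mm tall, origin under its centre
- pliers: bystander: pliers lying on the table, about 165 mm long, 14 mm high, black handles towards -x, steel jaws towards +x, origin under the pivot
Not all that is in view belongs to the job. Of the things shaped like the carrier, the aluminium one is meant.

How it is judged:
By the outcome, as a careful person would: the job done as asked, in the order asked, and still so for the second after the job is handed in, with the robot touching nothing.
It also fails if it takes over 58 s, if anything falls off the work surface, if the arm or the gripper's body presses on something with over 40 N, if the wrist force passes 120 N, or if a joint passes its speed limit or range.

### The arm

A 6-joint arm with a two-finger parallel gripper is mounted at the origin on the work surface. World frame = base frame: x ahead of the robot, y to its left, z up, the work surface at z = 0. Lengths are in m, angles in rad, forces in N, time in s.
With the tool pointing down it reaches from about 0.35 to 0.975 m from the base axis. Payload 4.9 kg.
Tool frame: the origin (TCP) lies on the front face of the gripper's body, between the roots of the fingers; the fingertips stand ctrl.finger_overhang ahead of it and the grasp point (between the pads) lies 54 mm ahead of it (ctrl.finger_overhang is the distance from the TCP to the fingertips, in m); z points along the fingers, y is the line along which they close (so a half turn about z gives the same grasp; the last joint's range is limited). The gripper opens to 85 mm and grips with 20 to 120 N. Pads are 22 mm wide; open, the fingers measure 114 mm over their backs; the gripper's body (76 mm by 85 mm) begins 54 mm behind the grasp point. The pads swing forward as they close: fully open they stand 13 mm farther back than shut.
Start: joints at [-0.119, 0.053, 1.613, -0, 1.476, -0.119], TCP at [0.625, 0, 0.304] pointing down, gripper open.
Joint ranges: [-3.01, 3.01], [-1.01, 2.22], [0.06, 2.58], [-1.02, 4.17], [0.09, 2.62], [-3.14, 3.14]. Speed limits (rad/s): [2.57, 2.57, 3.14, 3.14, 3.14, 3.14].

### API

Orientations are given as a rotation vector (axis times angle).
In Python, from station import ctrl, vision gives the robot as it stands. The module is installed in compiled form; this text tells all that it offers.
- The arm moves only by the tool drive_tool, never from a script. Its argument "rows" is a list of rows, each a list of 2 entries, a list of its own where there are three numbers: the shift along the tool's x, y, z in m, then the turn about the tool's z in rad. A call has 1 to 10 rows; each row shifts and turns the commanded pose from where the row before left it, along the tool's axes as they then stand; what a row does not reach is not made up. A row lasts 1/10 s, in which the tool goes at most 50 mm and 8.59 degrees, less where a joint would pass 70% of its speed; a pose out of reach is approached as far as the arm can. A call with a gripper value outside its range is refused whole. "jaw" is the closure, from 0 (fully open) to 1 (shut), set as the call begins (left out, the last holds). The fingers move at their own pace and stop on an object; "grip_force" is the grip in N (left out, the last holds). Time passes only in rows, so rows that do not move let the fingers close. It gives the time, the measured TCP pose, the force, the opening and the grip force at its end, in the units of the state.
- ctrl.get_obs(): the state, without advancing time (a new reading comes with each control period).
- vision.get_image(name): name is "scene" or "side" or "wrist"; returns a dict with "image" (480x640x3 uint8, blue, green, red), "vertical_fov" (degrees; the focal length in pixels is half the picture's height over the tangent of half this angle, whatever the lens; pixels are square), "cx", "cy" (the principal point, pixels), "dist_coeffs" ([k1, k2, p1, p2, k3] as OpenCV has them; the pictures are not rectified), "R" (3x3) and "t" (3): a world point X has camera coordinates R X + t. Camera axes: x right, y down, z forward; pixel columns grow to the right and rows downward; lengths in m; the calibration is good to about 2 mm. A picture is of the moment at which its call begins. There is no depth.
- ctrl.finish_job(): hands the job in; it is judged then, once.
The state is a dict: "t": time; "q": joint angles; "dq": joint speeds; "effort": joint torques, N m; "tool_pos": TCP position; "tool_rot": TCP orientation; "contact_force": force on the tool from outside, world axes, zero at the start; "wrist_torque": the same for the moment, N m; "opening": finger opening in m; "grip_force": force on a finger pad.
Only numpy, scipy, OpenCV 4.12 (cv2) and the standard library are available. Lean on these libraries where they do the work, as an engineer would, in place of code of your own. Each camera call takes 0.05 s, during which the arm holds its last target. There are 200 camera calls.

## Working session

There is one attempt and no reset: what is moved stays moved. The work goes in short steps, Python scripts to look and compute and a tool call to move; the robot and the scene stay as the last step left them, time stands still between calls to the robot, and variables do not carry over. Pictures are saved under pics/ and viewed, at most 10 in all, crops included, and the job is handed in when it is done.

Besides the shell and the picture viewer there is one more tool, called after "Call:" as name([rows], argument=value, ...), one row to a line, values as JSON. drive_tool: Moves the arm, as the interface text tells. Its arguments: {"type":"object","properties":{"rows":{"type":"array","items":{"type":"array"}},"jaw":{"type":"number"},"grip_force":{"type":"number"}},"required":["rows"]}

```bash
mkdir -p pics
cat > h.py <<'E'
import numpy as np, cv2
from station import ctrl, vision
def cam(n):
    d=vision.get_image(n); im=d["image"]; f=im.shape[0]/2/np.tan(np.radians(d["vertical_fov"])/2)
    d["K"]=np.array([[f,0,d["cx"]],[0,f,d["cy"]],[0,0,1]]); d["R"]=np.array(d["R"]); d["t"]=np.array(d["t"]); d["D"]=np.array(d["dist_coeffs"],float); return d
def ray(d,uv):
    p=cv2.undistortPoints(np.array(uv,float).reshape(-1,1,2),d["K"],d["D"]).reshape(-1,2)
    v=np.c_[p,np.ones(len(p))]@d["R"]; return -d["R"].T@d["t"], v
def plane(d,uv,z):
    c,v=ray(d,uv); return c+v*((z-c[2])/v[:,2])[:,None]
def proj(d,X):
    return cv2.projectPoints(np.array(X,float).reshape(-1,1,3),cv2.Rodrigues(d["R"])[0],d["t"],d["K"],d["D"])[0].reshape(-1,2)
E
python3 - <<'E'
from h import *
for n in ("scene","side"):
    d=cam(n); cv2.imwrite(f"pics/{n}0.png",d["image"]); print(n,(-d["R"].T@d["t"]).round(3),d["K"][0,0])
o=ctrl.get_obs(); print(o, ctrl.finger_overhang)
E
```

```text
scene [1.252 0.297 0.728] 467.0774169221992
side [-0.253 -1.087  0.908] 621.417364314887
{'t': 0.1, 'q': array([-1.19056309e-01,  5.32966345e-02,  1.61415614e+00,  1.91107108e-05,
        1.47600445e+00, -1.18981312e-01]), 'dq': array([ 1.01781373e-03, -7.04895690e-04, -4.58161850e-03, -5.30554725e-05,
       -1.17200080e-04, -1.54945789e-04]), 'effort': array([ 6.14647306e-04, -3.94903493e+01, -3.71363103e+01, -4.52310599e-05,
        3.99340541e-03, -4.17574097e-05]), 'tool_pos': array([6.24570429e-01, 2.05732858e-05, 3.02782574e-01]), 'tool_rot': array([-2.22048169e+00, -2.22031112e+00,  1.78612932e-03]), 'contact_force': array([-0.21005562, -0.1306588 , -0.20434397]), 'wrist_torque': array([-0.05530282, -0.08463725,  0.04458604]), 'grip_force': 0.0, 'opening': 0.08510683819289448} 0.0726
```

View pics/scene0.png

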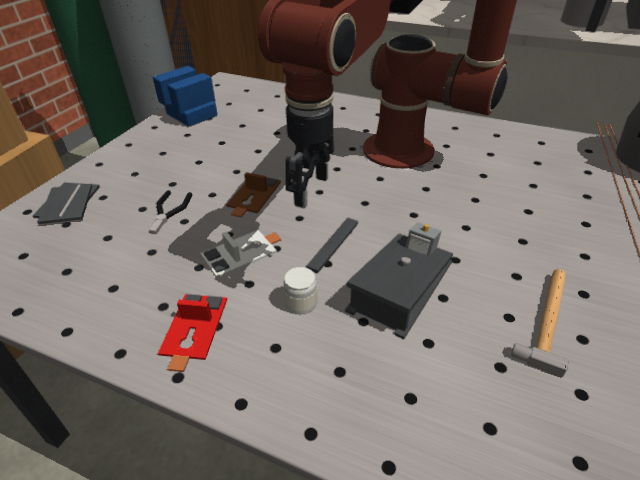

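View pics/side0.png

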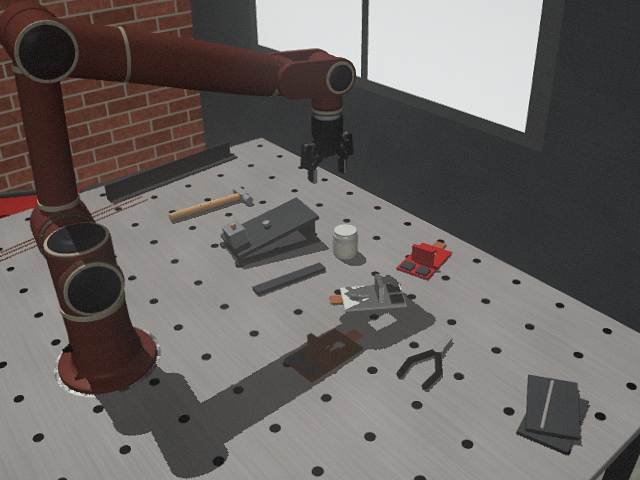

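Candidates shaped like the carrier, in the scene view: brown one at (253,195), bare-metal one at (240,248) and red one at (195,325). The bare-metal one, with a copper tongue at (273,239), is aluminium, so I choose that. The dock stud is at (405,261) and the box at (424,238). I'll check in one close crop.

Run:
```python
from h import *
a=cv2.imread("pics/scene0.png"); b=cv2.imread("pics/side0.png")
def c(im,x,y,w,h,s): return cv2.resize(im[y:y+h,x:x+w],None,fx=s,fy=s,interpolation=cv2.INTER_CUBIC)
A=np.hstack([c(a,195,215,100,75,4),c(a,340,215,120,75*120//100,4)[:300,:400] if 0 else c(a,345,215,100,75,4)])
B=np.hstack([c(b,325,265,100,75,4),c(b,220,195,100,75,4)])
cv2.imwrite("pics/crop0.png",np.vstack([A,B]))
```

```text
(no output)
```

View pics/crop0.png

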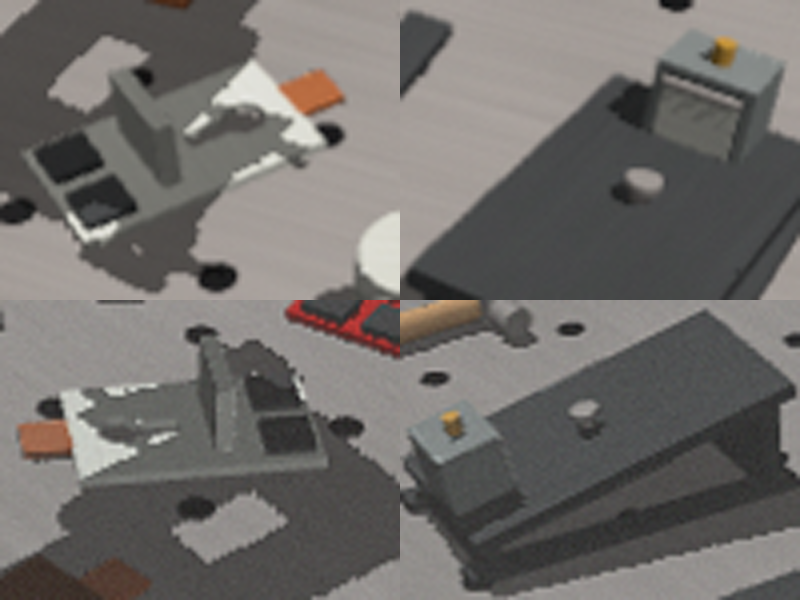

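The crop confirms the aluminium carrier: tongue to the upper right, keyhole, rib and two dark coupons. The stud head is at about (406,260) scene and (266,222) side. Next I'll measure.

```bash
cat >> h.py <<'E'
def tri(pairs):
    A=np.zeros((3,3));b=np.zeros(3);L=[]
    for d,uv in pairs:
        c,v=ray(d,[uv]);v=v[0]/np.linalg.norm(v[0]);P=np.eye(3)-np.outer(v,v);A+=P;b+=P@c;L.append((c,P))
    x=np.linalg.solve(A,b); return x,[np.linalg.norm(P@(x-c)) for c,P in L]
E
python3 - <<'E'
from h import *
s=cam("scene");d=cam("side")
S=lambda u,v:(195+u/4,215+v/4)
T=lambda u,v:(325+u/4,265+(v-300)/4)
sc=plane(s,[S(25,150),S(88,240),S(325,147),S(252,62)],.006)
print("scene plate corners",sc.round(4).tolist(),sc.mean(0).round(4))
td=plane(d,[T(62,390),T(82,478),T(327,460)],.006); print("side corners",td.round(4).tolist())
print("tongue tip scene",plane(s,[S(318,70),S(345,98)],.006).mean(0).round(4),"side",plane(d,[T(18,424),T(24,455)],.006).mean(0).round(4))
print("rib top sc",plane(s,[S(120,70),S(172,128)],.051).round(4).tolist())
print("stud",tri([(s,(405.5,260.5)),(d,(266.25,221.7))]))
print("dock up L(-y)",tri([(s,(346.5,283.7)),(d,(318.75,216.25))]))
print("dock up far side",plane(d,[(296.25,198)],.085))
# box yellow pin
for n,c in(("s",s),("d",d)):
    h=cv2.cvtColor(c["image"],cv2.COLOR_BGR2HSV);m=cv2.inRange(h,(15,120,100),(30,255,255))
    k,l,st,ce=cv2.connectedComponentsWithStats(m);print(n,[(st[i,4],ce[i].round(1).tolist()) for i in range(1,k) if st[i,4]>4])
print("pin",tri([(s,(425.7,227.6)),(d,(232.8,225.8))]))
E
```

```text
scene plate corners [[0.6355, -0.2776, 0.006], [0.6832, -0.2039, 0.006], [0.5651, -0.1202, 0.006], [0.5144, -0.1968, 0.006]] [ 0.5995 -0.1996  0.006 ]
side corners [[0.5651, -0.1218, 0.006], [0.5163, -0.198, 0.006], [0.6402, -0.2789, 0.006]]
tongue tip scene [ 0.5137 -0.1429  0.006 ] side [ 0.5128 -0.1452  0.006 ]
rib top sc [[0.5961, -0.2312, 0.051], [0.6272, -0.1783, 0.051]]
stud (array([0.54796203, 0.17314682, 0.07308024]), [np.float64(0.0003322549733746562), np.float64(0.0003322549733747359)])
dock up L(-y) (array([0.66599006, 0.09002394, 0.08333706]), [np.float64(0.00017849224483179957), np.float64(0.00017849224483180033)])
dock up far side [[0.68223041 0.21532031 0.085     ]]
s [(np.int32(3713), [22.1, 155.0]), (np.int32(24), [426.0, 227.0]), (np.int32(1024), [551.0, 310.5])]
d [(np.int32(8), [232.1, 224.1])]
pin (array([0.45030728, 0.18722002, 0.09029164]), [np.float64(0.00015563247088903203), np.float64(0.00015563247088915666)])
```

Call:
drive_tool([
  [[-0.0416, -0.0025, 0.02], 0],
  [[-0.0416, -0.0025, 0.02], 0],
  [[-0.0416, -0.0025, 0.02], 0],
  [[-0.0416, -0.0025, 0.02], 0],
  [[-0.0416, -0.0025, 0.02], 0],
  [[0, 0, 0], 0.117],
  [[0, 0, 0], 0.117],
  [[0, 0, 0], 0.117],
  [[0, 0, 0], 0.117],
  [[0, 0, 0], 0.117],
], jaw=0)

```text
t: 1.2
tool_pos: [0.6123, -0.208, 0.2035]
tool_rot: [-2.771, -1.479, 0.001]
contact_force: [-0.1, 0.0, 0.1]
opening: 0.0856
grip_force: 0.0
```

Call:
drive_tool([
  [[0, 0, 0], 0],
  [[0, 0, 0], 0],
  [[0, 0, 0], 0],
])

```text
t: 1.5
tool_pos: [0.6124, -0.2079, 0.2038]
tool_rot: [-2.766, -1.489, 0.0]
contact_force: [-0.3, 0.6, -0.1]
opening: 0.0853
grip_force: 0.0
```

Run:
```python
from h import *
w=cam("wrist");im=w["image"].copy()
o=ctrl.get_obs();print(o["tool_pos"],cv2.Rodrigues(o["tool_rot"])[0].round(3).tolist(),(-w["R"].T@w["t"]).round(3))
np.save("w.npy",w,allow_pickle=True)
c,s=np.cos(np.radians(-33.5)),np.sin(np.radians(-33.5))
R=np.array([[c,-s,0],[s,c,0],[0,0,1]])
P=[[-75,-45,6],[-75,45,6],[75,45,6],[75,-45,6],[9,-30,51],[9,30,51],[21,30,51],[21,-30,51],[-45,0,6],[-105,-15,6],[-105,15,6]]
X=np.array(P)/1000@R.T+[.600,-.200,0]
for p in proj(w,X): cv2.circle(im,tuple(int(i) for i in p.round()),2,(255,0,255),-1)
cv2.imwrite("pics/w1.png",im)
```

```text
[ 0.61245908 -0.20796625  0.20382215] [[0.551, 0.834, -0.0], [0.834, -0.551, 0.0], [-0.0, -0.0, -1.0]] [ 0.653 -0.146  0.274]
```

View pics/w1.png

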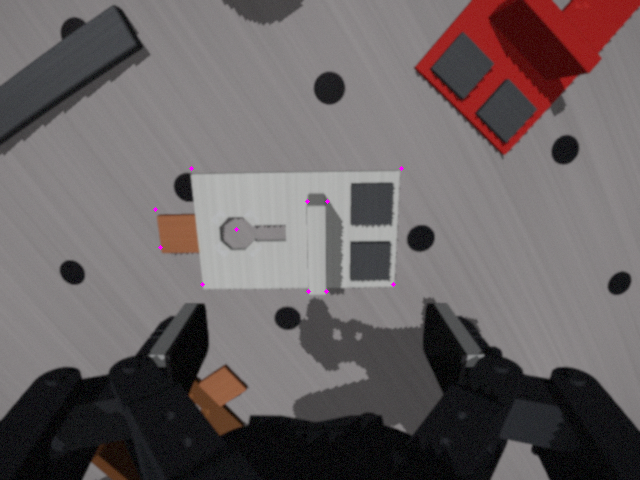

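The wrist view shows the carrier where computed: rib top over columns 308–327, keyhole at (238,233). It sits only about 3 px lower than predicted, so I'll shift 2 mm along tool −x, then descend and grip.

Call:
drive_tool([
  [[-0.001, 0, 0.03], 0],
  [[-0.001, 0, 0.03], 0],
  [[0, 0, 0.025], 0],
  [[0, 0, 0.015], 0],
  [[0, 0, 0.012], 0],
  [[0, 0, 0], 0],
  [[0, 0, 0], 0],
])

```text
t: 2.25
tool_pos: [0.612, -0.2099, 0.0928]
tool_rot: [2.766, 1.486, 0.001]
contact_force: [0.1, -0.4, 0.1]
opening: 0.0855
grip_force: 0.0
```

Call:
drive_tool([
  [[0, 0, 0], 0],
  [[0, 0, 0], 0],
  [[0, 0, 0], 0],
  [[0, 0, 0], 0],
  [[0, 0, 0], 0],
  [[0, 0, 0], 0],
  [[0, 0, 0], 0],
  [[0, 0, 0], 0],
], jaw=1, grip_force=40)

```text
t: 3.05
tool_pos: [0.6116, -0.2098, 0.0922]
tool_rot: [2.767, 1.486, 0.001]
contact_force: [0.9, -0.2, 1.8]
opening: 0.0114
grip_force: 40.1
```

Call:
drive_tool([
  [[0, 0, -0.02], 0],
  [[0, 0, -0.035], 0],
  [[0, 0, -0.035], 0],
  [[0, 0, -0.035], -0.08],
  [[0, 0, -0.035], -0.09],
  [[0, 0, 0], -0.09],
  [[0, 0, 0], -0.09],
  [[0, 0, 0], -0.09],
  [[0, 0, 0], 0],
])

```text
t: 3.95
tool_pos: [0.6107, -0.2093, 0.2504]
tool_rot: [-2.375, -2.053, 0.002]
contact_force: [0.0, 0.1, -3.4]
opening: 0.0114
grip_force: 39.5
```

Call:
drive_tool([
  [[0.03, -0.007, 0], 0],
  [[0.04, -0.008, 0], 0],
  [[0.04, -0.008, 0], 0],
  [[0.04, -0.008, 0], 0],
  [[0.04, -0.008, 0], 0],
  [[0.04, -0.008, 0], 0],
  [[0.03, -0.006, 0], 0],
  [[0.02, -0.003, 0], 0],
  [[0, 0, 0], 0],
  [[0, 0, 0], 0],
])

```text
t: 4.95
tool_pos: [0.5961, 0.0756, 0.2512]
tool_rot: [-2.377, -2.054, 0.002]
contact_force: [-0.7, 0.3, -2.5]
opening: 0.0113
grip_force: 39.5
```

Run:
```python
from h import *
w=cam("wrist");im=w["image"].copy();cv2.imwrite("pics/w2raw.png",im)
o=ctrl.get_obs();print(o["tool_pos"],cv2.Rodrigues(o["tool_rot"])[0].round(3).tolist(),(-w["R"].T@w["t"]).round(3))
y=np.radians(-8);a=np.radians(12)
X=np.array([np.cos(y)*np.cos(a),np.sin(y)*np.cos(a),np.sin(a)]);Y=np.array([-np.sin(y),np.cos(y),0]);Z=np.cross(X,Y)
F=np.array([.551,.173,.058])
P=np.array([[0,0,14],[-118,-65,0],[-118,65,0],[130,-65,0],[130,65,0],[-69,-28,44],[-69,28,44],[-115,28,44]])/1000
for p in proj(w,F+P@np.array([X,Y,Z])): cv2.circle(im,tuple(int(i) for i in p.round()),2,(255,0,255),-1); print(p.round(1))
cv2.imwrite("pics/w2.png",im)
```

```text
[0.59620182 0.07498807 0.25128546] [[0.146, 0.989, -0.001], [0.989, -0.146, -0.001], [-0.001, -0.001, -1.0]] [0.606 0.149 0.321]
[220.3 100.4]
[ 99.3 192.8]
[75.2 15.8]
[423.2 203.6]
[437. -20.]
[102.6 149. ]
[90.2 54.3]
[32.9 61.3]
```

View pics/w2.png

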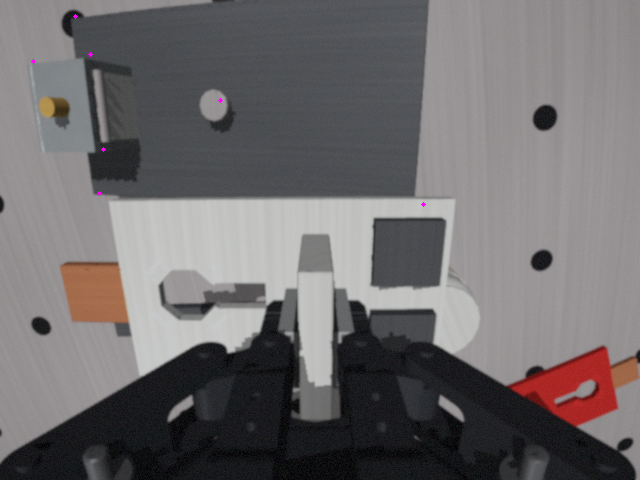

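The wrist view shows the stud head at (214,105) and the held carrier's hole at about (187,293). The dock is about 6 px left of and 5 px below the prediction. I'll compute the relative offset in tool axes.

Run:
```python
from h import *
w=cam("wrist");g=cv2.cvtColor(w["image"],cv2.COLOR_BGR2GRAY)
o=ctrl.get_obs();R=cv2.Rodrigues(o["tool_rot"])[0];p=o["tool_pos"]
# stud head blob
r=g[80:135,190:245];m=(r>110).astype(np.uint8);k,l,st,ce=cv2.connectedComponentsWithStats(m)
i=1+np.argmax(st[1:,4]);uv=ce[i]+[190,80];print("stud px",uv,st[i])
S=plane(w,[uv],.0717)[0];zu=p[2]-.0922
e=plane(w,[(112,200),(454,199)],zu+.006);d=e[1]-e[0];print("carrier edge len",np.linalg.norm(d),"yaw",np.degrees(np.arctan2(d[1],d[0])))
H=plane(w,[(187,292)],zu+.006)[0]; 
print("slot end",(plane(w,[(265,293)],zu+.006)[0]-p)@R)
tip=plane(w,[(62,264),(72,322)],zu+.006);print("tongue tip",((tip-p)@R).round(4).tolist())
print("edge pts",((e-p)@R).round(4).tolist())
f=plane(w,[(84,59),(97,151)],.058-.0687*.2079+.044*.978);d=f[1]-f[0];print("box edge",np.linalg.norm(d),"yaw",np.degrees(np.arctan2(-d[0],d[1]))%180-180,f.mean(0).round(4))
print("stud",S.round(4),"tool",((S-p)@R).round(4),"hole tool",((H-p)@R).round(4), "tool yaw",np.degrees(np.arctan2(R[1,1],R[0,1])))
from numpy import sin,cos
q=plane(w,[(420.5,100)],.085)[0];print("upper edge pt",q.round(4),((q-S)@R).round(4))
```

```text
stud px [212.56360947 103.76923077] [  9   9  28  31 676]
carrier edge len 0.14773058206958462 yaw -8.279881123082953
slot end [ 0.00071625 -0.02418753  0.08621773]
tongue tip [[0.0145, -0.1188, 0.0863], [-0.016, -0.1203, 0.0863]]
edge pts [[0.0444, -0.0894, 0.0862], [0.0447, 0.0583, 0.0861]]
box edge 0.05474650209125164 yaw -7.6553043077149425 [0.471  0.182  0.0867]
stud [0.543  0.1716 0.0717] tool [ 0.0883 -0.0668  0.1797] hole tool [ 0.001  -0.0605  0.0862] tool yaw -8.400637823803626
upper edge pt [0.671  0.1543 0.085 ] [ 0.0015  0.1292 -0.0134]
```

Call:
drive_tool([
  [[0.025, -0.0015, 0], -0.006],
  [[0.03, -0.002, 0], 0],
  [[0.023, -0.002, 0.01], 0],
  [[0.01, -0.001, 0.02], 0],
  [[0, 0, 0.015], 0],
  [[0, 0, 0.012], 0],
  [[0, 0, 0.008], 0],
  [[0, 0, 0], 0],
  [[0, 0, 0], 0],
])

```text
t: 5.95
tool_pos: [0.6027, 0.1629, 0.1873]
tool_rot: [2.371, 2.06, 0.001]
contact_force: [0.4, 0.2, -1.8]
opening: 0.0117
grip_force: 39.5
```

Run:
```python
from h import *
w=cam("wrist");s=cam("side");c=cam("scene")
A=cv2.resize(w["image"][180:480,60:460],(800,600))[:, :]
def cr(im,x,y,W,H): return cv2.resize(im[y:y+H,x:x+W],(400,300),interpolation=cv2.INTER_CUBIC)
cv2.imwrite("pics/m3.png",np.vstack([np.hstack([cr(w["image"],60,120,400,300),cr(w["image"],130,220,160,120)]),np.hstack([cr(s["image"],200,130,160,120),cr(c["image"],320,180,160,120)])]))
o=ctrl.get_obs();print(o["tool_pos"])
```

```text
[0.60296615 0.1633609  0.18813547]
```

View pics/m3.png

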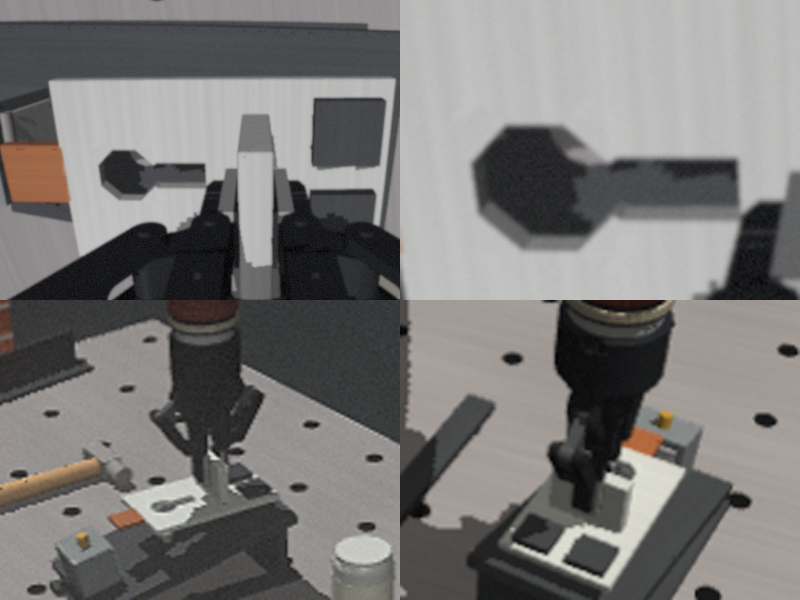

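The carrier hovers level over the dock, with the hole above the stud area and the tongue clear of the box. I'll ease the grip to 20 N and lower until the uphill edge touches.

Call:
drive_tool([
  [[0, 0, 0.004], 0],
  [[0, 0, 0.004], 0],
  [[0, 0, 0.003], 0],
  [[0, 0, 0.002], 0],
  [[0, 0, 0], 0],
  [[0, 0, 0], 0],
], grip_force=20)

```text
t: 6.7
tool_pos: [0.6022, 0.1637, 0.1747]
tool_rot: [-2.37, -2.062, 0.001]
contact_force: [-6.1, -0.0, 4.7]
opening: 0.0118
grip_force: 40.5
```

Call:
drive_tool([
  [[0, -0.001, 0.002], 0],
  [[0, -0.001, 0.002], 0],
  [[0, 0, 0], 0],
  [[0, 0, 0], 0],
])

```text
t: 7.1
tool_pos: [0.6017, 0.1639, 0.174]
tool_rot: [2.368, 2.06, 0.004]
contact_force: [-8.7, -0.7, 14.3]
opening: 0.0114
grip_force: 41.9
```

Call:
drive_tool([
  [[0, -0.001, 0], 0],
  [[0, 0, 0], 0],
  [[0, 0, 0], 0],
], grip_force=20, jaw=1)

```text
t: 7.4
tool_pos: [0.6014, 0.1639, 0.1739]
tool_rot: [2.367, 2.059, 0.007]
contact_force: [-5.1, -2.3, 10.6]
opening: 0.0113
grip_force: 41.6
```

Call:
drive_tool([
  [[0, 0.0015, -0.002], 0],
  [[0, 0.001, -0.001], 0],
  [[0, 0, 0], 0],
])

```text
t: 7.7
tool_pos: [0.6021, 0.1638, 0.1744]
tool_rot: [2.37, 2.062, 0.001]
contact_force: [-7.5, 0.1, 8.2]
opening: 0.0112
grip_force: 41.0
```

Call:
drive_tool([
  [[0, 0, 0], 0],
  [[0, 0, 0], 0],
  [[0, 0, 0], 0],
], jaw=0.82)

```text
t: 8.0
tool_pos: [0.6009, 0.1638, 0.1717]
tool_rot: [-2.369, -2.061, 0.003]
contact_force: [-4.9, 1.1, -1.0]
opening: 0.0153
grip_force: 8.5
```

Run:
```python
from h import *
w=cam("wrist");s=cam("side");c=cam("scene")
def cr(im,x,y,W,H): return cv2.resize(im[y:y+H,x:x+W],(400,300),interpolation=cv2.INTER_CUBIC)
cv2.imwrite("pics/m4.png",np.vstack([np.hstack([cr(w["image"],60,120,400,300),cr(w["image"],130,220,160,120)]),np.hstack([cr(s["image"],200,150,120,90),cr(c["image"],320,180,160,120)])]))
```

```text
(no output)
```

View pics/m4.png

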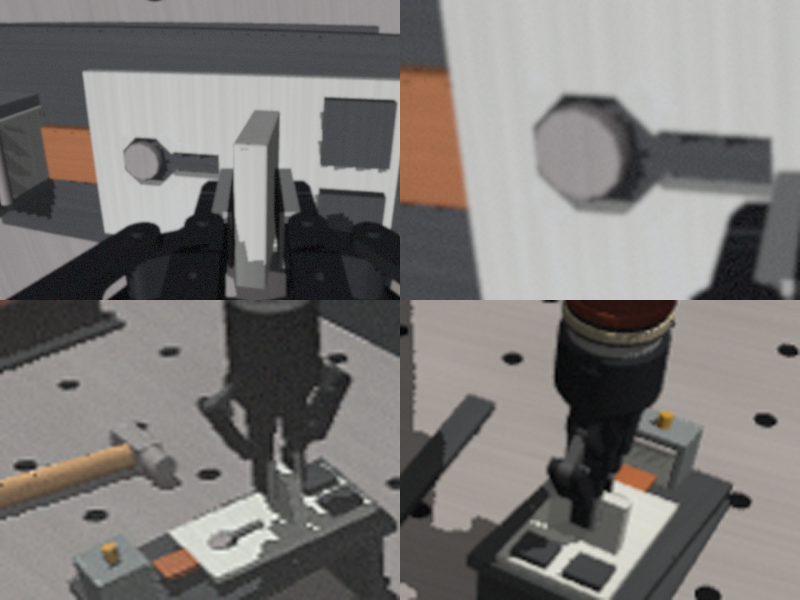

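The picture shows the stud head seated inside the round hole and the plate tilted onto the face. I'll open further to let go fully.

Call:
drive_tool([
  [[0, 0, 0], 0],
  [[0, 0, 0], 0],
  [[0, 0, 0], 0],
  [[0, 0, 0], 0],
  [[0, 0, 0], 0],
], jaw=0.5)

```text
t: 8.65
tool_pos: [0.6021, 0.1635, 0.1732]
tool_rot: [2.37, 2.061, 0.001]
contact_force: [0.3, -0.3, -0.7]
opening: 0.0424
grip_force: 0.0
```

```bash
cat > look.py <<'E'
from h import *
import sys
w=cam("wrist");s=cam("side");c=cam("scene")
def cr(im,x,y,W,H): return cv2.resize(im[y:y+H,x:x+W],(400,300),interpolation=cv2.INTER_CUBIC)
cv2.imwrite(sys.argv[1],np.vstack([np.hstack([cr(w["image"],0,120,400,300),cr(w["image"],60,200,200,150)]),np.hstack([cr(s["image"],200,150,120,90),cr(c["image"],320,180,160,120)])]))
E
python3 look.py pics/m5.png
```

```text
(no output)
```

View pics/m5.png

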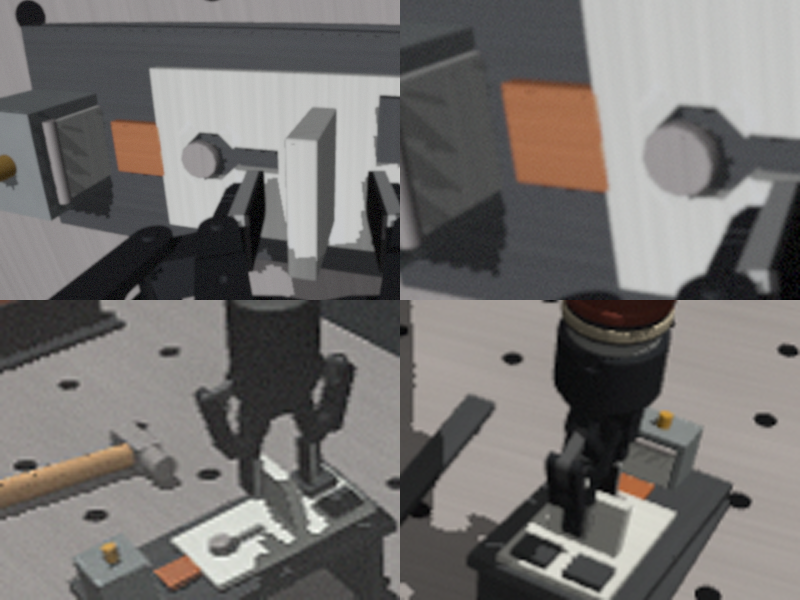

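The carrier is let go, flat, with the stud in the hole and contact force near 0. Now I'll push with the uphill finger on the rib, following the slope.

Call:
drive_tool([
  [[0, -0.004, 0.004], 0],
  [[0, -0.005, 0.004], 0],
  [[0, -0.003, 0.0], 0],
  [[0, -0.002, 0], 0],
  [[0, -0.002, 0.0004], 0],
  [[0, -0.002, 0.0004], 0],
  [[0, -0.002, 0.0004], 0],
  [[0, -0.002, 0.0004], 0],
  [[0, 0, 0], 0],
])

```text
t: 9.7
tool_pos: [0.5799, 0.1667, 0.1634]
tool_rot: [-2.37, -2.062, 0.0]
contact_force: [-0.3, -0.1, -0.1]
opening: 0.0426
grip_force: 0.1
```

Call:
drive_tool([
  [[0, -0.002, 0.0004], 0],
  [[0, -0.002, 0.0004], 0],
  [[0, -0.002, 0.0004], 0],
  [[0, -0.002, 0.0004], 0],
  [[0, -0.002, 0.0004], 0],
  [[0, -0.002, 0.0004], 0],
  [[0, 0, 0], 0],
])

```text
t: 10.4
tool_pos: [0.5678, 0.1684, 0.1608]
tool_rot: [-2.37, -2.062, 0.001]
contact_force: [0.2, -0.1, 0.4]
opening: 0.0427
grip_force: 0.1
```

Call:
drive_tool([
  [[0, -0.002, 0.0004], 0],
  [[0, -0.002, 0.0004], 0],
  [[0, -0.002, 0.0004], 0],
  [[0, -0.002, 0.0004], 0],
  [[0, -0.002, 0.0004], 0],
  [[0, -0.002, 0.0004], 0],
  [[0, 0, 0], 0],
])

```text
t: 11.1
tool_pos: [0.5558, 0.17, 0.1583]
tool_rot: [-2.37, -2.062, 0.001]
contact_force: [0.2, -0.5, 0.1]
opening: 0.0427
grip_force: 0.0
```

```bash
python3 look.py pics/m6.png
```

```text
(no output)
```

View pics/m6.png

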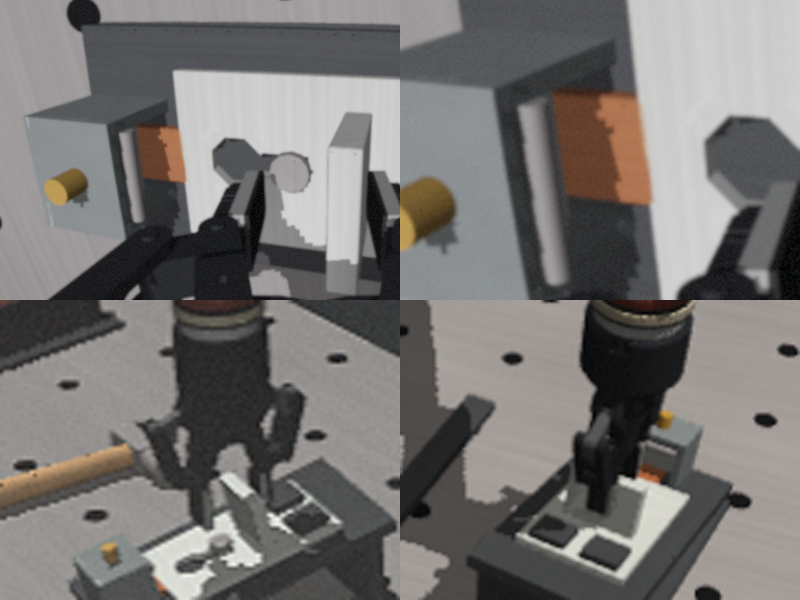

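The carrier slides on the slot: the head is now past the hole and the tongue is entering the box. I'll carry on to the stop.

Call:
drive_tool([
  [[0, -0.002, 0.0004], 0],
  [[0, -0.002, 0.0004], 0],
  [[0, -0.001, 0.0002], 0],
  [[0, -0.001, 0.0002], 0],
  [[0, 0, 0], 0],
])

```text
t: 11.75
tool_pos: [0.5521, 0.1706, 0.1582]
tool_rot: [2.367, 2.059, 0.007]
contact_force: [7.8, -0.5, -3.3]
opening: 0.0428
grip_force: 3.4
```

Call:
drive_tool([
  [[0, -0.001, 0.0002], 0],
  [[0, -0.001, 0.0002], 0],
  [[0, -0.001, 0.0002], 0],
  [[0, 0, 0], 0],
])

```text
t: 12.15
tool_pos: [0.551, 0.1707, 0.1589]
tool_rot: [2.365, 2.056, 0.014]
contact_force: [12.3, -1.7, -2.5]
opening: 0.0427
grip_force: 5.9
```

Call:
drive_tool([
  [[0, -0.001, 0.0002], 0],
  [[0, -0.001, 0.0002], 0],
  [[0, -0.001, 0.0002], 0],
  [[0, 0, 0], 0],
])

```text
t: 12.55
tool_pos: [0.55, 0.1709, 0.1596]
tool_rot: [2.362, 2.053, 0.021]
contact_force: [17.5, -3.9, -2.8]
opening: 0.0427
grip_force: 8.3
```

Firm stop at the expected travel. I'll back off (rib centred between the fingers), then rise clear.

Call:
drive_tool([
  [[0, 0.004, 0], 0],
  [[0, 0.005, 0], 0],
  [[0, 0.005, 0], 0],
  [[0, 0.003, 0], 0],
  [[0, 0, 0], 0],
  [[0, 0, -0.01], 0],
  [[0, 0, -0.02], 0],
  [[0, 0, -0.03], 0],
  [[0, 0, -0.03], 0],
  [[0, 0, 0], 0],
])

```text
t: 13.55
tool_pos: [0.5634, 0.1699, 0.2526]
tool_rot: [2.366, 2.059, 0.014]
contact_force: [1.1, 0.8, 0.7]
opening: 0.0428
grip_force: 0.0
```

Call:
drive_tool([
  [[-0.01, 0, -0.02], 0],
  [[-0.02, 0, -0.03], 0],
  [[-0.02, 0, 0], 0],
  [[-0.02, 0, 0], 0],
  [[0, 0, 0], 0],
  [[0, 0, 0], 0],
])

```text
t: 14.15
tool_pos: [0.5512, 0.1, 0.2956]
tool_rot: [-2.37, -2.06, 0.001]
contact_force: [-0.6, 0.2, -0.1]
opening: 0.0424
grip_force: 0.0
```

```bash
python3 look.py pics/m7.png
python3 - <<'E'
from h import *
w=cam("wrist");cv2.imwrite("pics/w7.png",w["image"])
a=cv2.imread("pics/m7.png");a[:300,:400]=cv2.resize(w["image"],(400,300));cv2.imwrite("pics/m7b.png",a)
E
```

```text
(no output)
```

View pics/m7b.png

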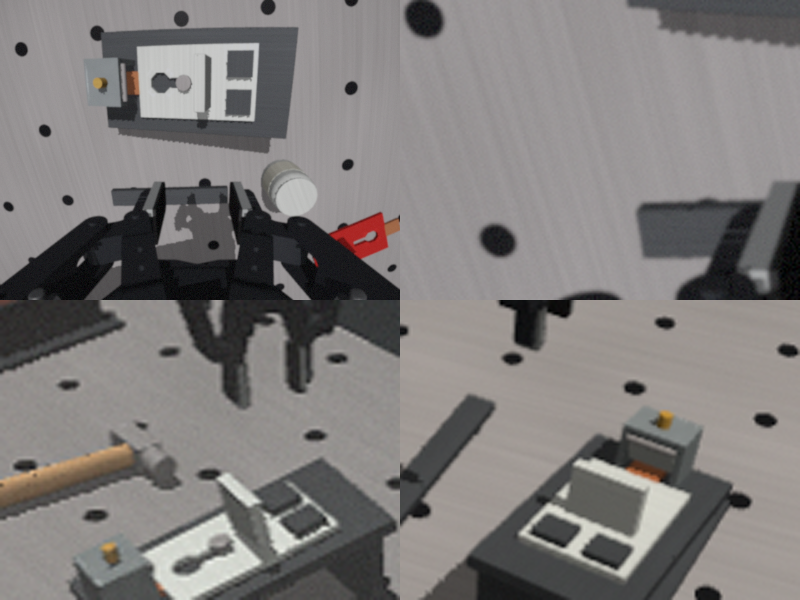

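The carrier lies flat with the head at the slot's end and the tongue under the flap. One quick numeric check of the home distance.

Run:
```python
from h import *
w=cam("wrist");g=cv2.cvtColor(w["image"],cv2.COLOR_BGR2GRAY)
m=(g>165).astype(np.uint8);m[230:]=0
k,l,st,ce=cv2.connectedComponentsWithStats(m);i=1+np.argmax([st[j,4] if 200<ce[j][0]<420 and ce[j][1]<200 else 0 for j in range(1,k)])
c=cv2.findContours((l==i).astype(np.uint8),cv2.RETR_EXTERNAL,cv2.CHAIN_APPROX_NONE)[0][0]
q=cv2.approxPolyDP(cv2.convexHull(c),6,True).reshape(-1,2);print(q.tolist())
a=np.radians(12);y=np.radians(-8)
X=np.array([np.cos(y)*np.cos(a),np.sin(y)*np.cos(a),np.sin(a)]);Y=np.array([-np.sin(y),np.cos(y),0]);Z=np.cross(X,Y)
S=plane(w,[(294.5,133)],.0717)[0];F=S-.014*Z
C,v=ray(w,q);P=C+v*(((F+.006*Z-C)@Z)/(v@Z))[:,None]
print("face xy of corners (home: -62/88, +-45)",((P-F)@np.array([X,Y]).T*1000).round(1).tolist())
```

```text
[[413, 70], [405, 193], [226, 186], [220, 75]]
face xy of corners (home: -62/88, +-45) [[85.7, 44.6], [85.4, -44.3], [-63.2, -44.0], [-62.8, 44.8]]
```

Home to within about 1–2 mm, square and centred.

```bash
python3 -c "
from station import ctrl
print(ctrl.finish_job())"
```

```text
the job is handed in; nothing more can be done
None
```

The aluminium carrier is on the dock and pushed home: my last camera check put it within about 1–3 mm of the home position, with the tongue in through the flap, and the job is handed in at about 14 s.

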